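Run the test sled onto its limit switch

ROBOT

A 7-joint arm with a two-finger parallel gripper is mounted at the origin on a cart in front of the work surface, level with it; the furniture and walls round the work are solid. World frame = base frame: x ahead of the robot, y to its left, z up, the work surface at z = 0. Lengths are in m, angles in degrees, forces in N, time in s.
With the tool pointing down it reaches from about 0.35 to 0.775 m from the base axis. Payload 3.1 kg.
Tool frame: the origin (TCP) lies on the centre line of the jaws, within the pads' length; the fingertips stand 17 mm ahead of it and the grasp point (between the pads) lies 2 mm behind it (robot.tip_reach is the distance from the TCP to the fingertips, in m); z points along the fingers, y is the line along which they close (so a half turn about z gives the same grasp; the last joint's range is limited). The gripper opens to 85 mm and grips with 20 to 120 N. Pads are 22 mm wide; open, the fingers measure 114 mm over their backs; the gripper's body (76 mm by 85 mm) begins 54 mm behind the grasp point. The pads swing forward as they close: fully open they stand 13 mm farther back than shut.
Start: joints at [65.449, 17.813, 0.802, 86.603, -0.252, 75.585, -1.558], TCP at [0.208, -0.509, 0.248] pointing down, gripper open.
Joint ranges: [-154.91, 154.91], [-16.99, 109.72], [-72.82, 74.43], [7.12, 147.25], [-82.49, 262.49], [11.32, 116.49], [-174.64, 174.64]. Speed limits (degrees/s): [159.86, 159.86, 180, 180, 180, 180, 180].

INTERFACE

Orientations are given as [roll, pitch, yaw] about the fixed x, y, z axes, in that order (R = Rz(yaw) Ry(pitch) Rx(roll)).
In Python, from station import robot, fingers, vision, workorder, recognise gives the robot as it stands. Calls block until the motion is done:
- robot.move_to(position, orientation): joint-space move of the TCP to a pose.
- robot.line_to(position, orientation=None, velocity=0.15, f_stop=None): straight line of the TCP; orientation=None keeps the orientation; velocity is the mean speed in m/s. With f_stop (N) it stops when the force on the tool has changed by that much, and returns True; else False.
- robot.move_j(angles): joint-space move.
- fingers.gripper_to(opening, force=None): opening from 0.0 (shut) to 1.0 (fully open); force is the grip in N (None keeps the last); returns when the fingers have stopped.
- robot.pause(seconds).
- robot.inverse_kinematics(position, orientation): joint angles nearest the present ones, or None.
- vision.grab_frame(name): name is "scene" or "side" or "wrist"; returns the picture (400x640x3 uint8, red, green, blue); there is no depth.
- vision.calibration(name): a dict with "mtx" (3x3 intrinsics, pixels), "k1" (the pictures are not rectified: a ray, as slopes to the right and down, at radius r is drawn at 1 + k1 r^2 times it, then the intrinsics apply), "extrinsics" (4x4, takes a point from world to camera coordinates); the wrist camera has in their place "T_tool_cam" (4x4, takes a point from camera to tool coordinates, whose origin is the TCP and whose axes are the flange's). Camera axes: x right, y up, looking along -z (the intrinsics and any distortion apply to the point x, -y, -z); pixel columns grow to the right and rows downward; lengths in m; the calibration is good to about 2 mm. A picture is of the moment at which its call begins: read the wrist's pose just before it. calibration takes no time and is no camera call.
A pose or a line that the arm cannot do raises robot.PlanningError and nothing moves.
- workorder.close_job(): hands the job in; it is judged then, once.
Trained networks look in the newest picture that a camera, given by its name, has taken for a name from the list of things; names that differ only in an ending like _2 or _b are one class to them, and where a whole thing is asked for, a point or a joint stands for the part that bears it (a point fixed in the world has none). Each returns a list of dicts, best first, with "p" (0 to 1); they miss things now and then, are a little off and sometimes report something else, mostly with a low value. They report only what shows in the picture. A call takes as long as a camera call.
- recognise(label, camera): "rect" ([centre column, centre row, width, height] in pixels, round what is visible of it).
Readings, each from a call of its own:
- robot.current_time_s(): time.
- robot.current_joint_positions(): joint angles.
- robot.current_dq(): joint speeds.
- robot.current_joint_torque(): joint torques, N m.
- robot.current_tool_pos(): TCP position.
- robot.current_eef_rot(): TCP orientation.
- robot.current_contact_force(): force on the tool from outside, world axes, zero at the start.
- robot.current_torque(): the same for the moment, N m.
- robot.current_finger_gap(): opening from 0.0 (shut) to 1.0 (fully open).
- robot.current_gripper_force(): force on a finger pad.
Only numpy, scipy, OpenCV 4.12 (cv2) and the standard library are available. Lean on these libraries where they do the work, as an engineer would, in place of code of your own. Each camera call takes 0.05 s, during which the arm holds its last target. There are 200 camera calls.

TASK

The sled carrying the valve block is locked by its spring pin: pull the pin up by its T-handle and turn it a quarter turn into its rest notch, so that it stays up by itself. Then move the sled along its rails towards the limit switch until its dog has swung the roller arm over and tripped the switch, and leave it there with the roller standing on the flat of the dog and the pin still resting up. Do not run past the switch, and leave the loose parts on its base plate and the tin in front of it where they are.

Things in the scene. Friction and masses are not known exactly. Their poses are not given: they have to be found in the camera images.
- base: steel base plate 183 x 400 x 12 mm, fixed on the table; guide rails and index bar along its y axis. Origin: underside, under the rails' middle line, halfway along; plate from x = -55 to +128 mm. The sled travels along +y; the switch is on the +x side. Near by: black tool box 170 mm high up to world x = 0.46, and black case 226 mm high from world x = 0.75 on, y from -0.24 to 0.13
- sled (a joint): travel of the sled along the base's +y, m: 0 where locked (1.5 mm play either way), up to 0.212. Stiff guides: moving it takes 5 to 8 N; it stays where left. Sled: aluminium plate 84 x 150 mm, top 44 mm above the table; grey valve block (49 mm across, 64 mm along the rails, up to 98 mm above the table, stud in front) on its leading half, the lock pin with T-handle on its trailing half
- lock_pin (a joint): lift of the lock pin in m: 0 = down in the index bar's notch (locked), range 0 to 0.024. A spring pulls it down with 5 N at 0 and 10 N at 0.02. Its cross pin leaves the guide slot fully at a lift of 0.0185 and only then can the handle turn; resting in the rest notch it stands at 0.014
- lock_turn (a joint): turn of the T-handle in rad about the upright, seen from above positive anticlockwise: near 0 = bar along the rails (down in its slot); at +1.57 or -1.57 (either way) the cross pin drops into the V-shaped rest notch when let down, which centres it from about 0.3 rad either side; range -1.95 to 1.95
- handle (a point): middle of the T-handle's bar: black bar 72 mm long, 16 x 16 mm in section, 120 mm above the table when locked, higher than everything on the base. The bar lies along this point's y axis, z up; it moves with the pin and the sled
- dog_flat (a point): middle of the flat of the sled's dog, a dark steel cam 10 mm thick on the sled's +x side, 38 mm above the table. The flat faces the base's +x and is 24 mm long along the rails (12 mm either side of this point); before and behind it the dog falls away in 45 degree ramps 20 mm deep. It moves with the sled
- roller_arm (a joint): swing of the switch's roller arm in rad: 0 = at rest, square to the rails and pointing at the sled; positive = swung along with the sled's travel (base +y). Light return spring. About 0.75 when the roller stands on the flat of the dog; the switch is tripped above 0.68; springs back to 0 if the dog has run past. Swung backwards (negative) it does not trip
- roller (a point): middle of the roller (18 mm diameter, axis upright, 38 mm above the table) on the free end of the roller arm; it moves with the arm
- switch_pivot (a point): the roller arm's pivot at roller height: top of the grey switch body, 38 mm from the roller's middle, 98.8 mm to the +x side of the rails' middle line. With the roller on the flat of the dog the roller stands 26 mm further along base +y than this point. The switch can be clamped anywhere along the base
- bearing_6206: bystander: ball bearing 62 mm across, 16 mm high, lying on the base plate; origin at its underside
- gear_pump: bystander: dark pump gear 52 mm across, 29 mm high, on the base plate; origin at its underside
- coupling_a: bystander: quick coupling 38 mm across, 64 mm high, standing on the base plate beyond the switch; origin at its underside
- grease_tin: bystander: tin with a lid, 68 mm across, 56 mm high, on the table in front of the base, left of the tool box; origin at its underside

How it is judged (in metres and radians):
On the way, in this order (a step that is already met when the one before it is completed fails the run):
1. the lock pin is up and turned into its rest notch (value of joint lock_pin between 0.0115 and 0.0165 m and (value of joint lock_turn between 1.3 and 1.84 rad or value of joint lock_turn between -1.84 and -1.3 rad)), for 0.2 s.
2. the dog has swung the roller arm over and tripped the switch (value of joint roller_arm above 0.68 rad and horizontal distance between roller and dog_flat below 0.03 m), for 0.2 s.
At the end, for the whole second after the job is handed in: The sled stands still with the roller on the flat of its dog and the roller arm swung over by 0.68 to 0.9 rad (switch tripped), and the lock pin rests up in its notch by itself (lift 11.5 to 16.5 mm, handle a quarter turn, within 0.27 rad, either way) (all of step 1 and all of step 2 and value of joint roller_arm below 0.9 rad and velocity of joint sled between -0.005 and 0.005 m/s); the robot touches nothing.
It fails at once if one of the bearing, the gear, the coupling and the grease tin is moved by more than 30 mm (distance of any of bearing_6206, gear_pump, coupling_a, grease_tin from where it was at the start of the episode above 0.03 m).
It fails at once if the sled is run past the switch, more than 30 mm beyond the place where the middle of the dog's flat meets the roller (y of dog_flat in the frame of switch_pivot above 0.056 m).
It also fails if it takes over 45 s, if anything falls off the work surface, if the arm or the gripper's body presses on something with over 40 N, if the wrist force passes 120 N, or if a joint passes its speed limit or range.

## Working session

There is one attempt and no reset: what is moved stays moved. The work goes in short steps, each a Python script; the robot and the scene stay as the last script left them, time stands still between calls to the robot, and variables do not carry over. Pictures are saved under pics/ and viewed, at most 10 in all, crops included, and the job is handed in when it is done.

```bash
mkdir -p pics; cat > h.py <<'E'
import numpy as np, cv2
from station import robot, fingers, vision, workorder, recognise
def save(n,f):
    im=vision.grab_frame(n); cv2.imwrite('pics/'+f,im[:,:,::-1]); return im
def ray(cam,uv,toolpose=None):
    c=vision.calibration(cam); K=np.array(c['mtx']); k1=c['k1']
    d=np.array([(uv[0]-K[0,2])/K[0,0],(uv[1]-K[1,2])/K[1,1]])
    s=d.copy()
    for _ in range(20): s=d/(1+k1*(s@s))
    v=np.array([s[0],-s[1],-1.])
    if 'extrinsics' in c:
        T=np.linalg.inv(np.array(c['extrinsics']))
    else:
        from scipy.spatial.transform import Rotation as R
        p,o=toolpose; W=np.eye(4); W[:3,:3]=R.from_euler('xyz',o,degrees=True).as_matrix(); W[:3,3]=p
        T=W@np.array(c['T_tool_cam'])
    return T[:3,3],T[:3,:3]@v
def at_z(cam,uv,z,tp=None):
    o,d=ray(cam,uv,tp); return o+d*(z-o[2])/d[2]
def pose(): return robot.current_tool_pos(),robot.current_eef_rot()
E
python3 - <<'E'
from h import *
print(robot.current_time_s(), pose())
for n in ('scene','side'):
    save(n,n+'0.png'); c=vision.calibration(n); print(n,np.linalg.inv(c['extrinsics'])[:3,3],c['k1'],c['mtx'])
    for l,z in (('handle',.12),('dog_flat',.038),('roller',.038),('switch_pivot',.038),('sled',.05),('base',.012),('lock_pin',.1),('coupling_a',.044),('gear_pump',.026),('bearing_6206',.02),('grease_tin',.028)):
        for r in recognise(l,n)[:2]: print(l,np.round(r['rect']),round(r['p'],2),np.round(at_z(n,r['rect'][:2],z),3))
E
```

```text
0.0 (array([ 0.20722732, -0.50871525,  0.24722967]), array([-1.79864399e+02,  6.01964183e-03,  2.21686772e+01]))
scene [0.14699791 0.62681284 0.53675472] -0.05926529562662933 [[367.22026746   0.         312.87931576]
 [  0.         367.22026746 200.84365018]
 [  0.           0.           1.        ]]
handle [286. 209.  15.  15.] 0.62 [0.593 0.123 0.12 ]
handle [340. 172.  18.  24.] 0.52 [ 0.6   -0.103  0.12 ]
dog_flat [332. 193.  52.  64.] 0.73 [ 0.634 -0.119  0.038]
roller [287. 207.  21.  20.] 0.52 [0.686 0.014 0.038]
roller [300. 204.  18.  13.] 0.51 [ 0.668 -0.019  0.038]
switch_pivot [274. 219.  42.  34.] 0.93 [0.676 0.076 0.038]
sled [331. 190.  53.  64.] 0.91 [ 0.634 -0.115  0.05 ]
base [294. 224. 144. 128.] 0.83 [0.646 0.035 0.012]
lock_pin [341. 171.  15.  20.] 0.74 [ 0.623 -0.144  0.1  ]
lock_pin [289. 210.  20.  14.] 0.62 [0.608 0.096 0.1  ]
coupling_a [331. 192.  52.  64.] 0.73 [ 0.634 -0.113  0.044]
coupling_a [235. 244.  18.  32.] 0.55 [0.669 0.21  0.044]
gear_pump [299. 202.  21.  18.] 0.79 [ 0.689 -0.039  0.026]
gear_pump [306. 191.  22.  14.] 0.7 [ 0.711 -0.101  0.02
[... 531 characters left out ...]
08 -0.065  0.038]
roller [376. 216.  26.  15.] 0.53 [0.676 0.05  0.038]
roller [377. 215.  31.  43.] 0.24 [0.679 0.052 0.038]
switch_pivot [380. 215.  32.  43.] 0.94 [0.685 0.051 0.038]
sled [353. 248.  51.  66.] 0.84 [ 0.61 -0.08  0.05]
base [364. 238. 119. 125.] 0.65 [ 0.644 -0.     0.012]
base [378. 216.  31.  41.] 0.29 [0.685 0.086 0.012]
lock_pin [356. 245.  18.  42.] 0.9 [ 0.611 -0.132  0.1  ]
lock_pin [377. 216.  26.  16.] 0.57 [ 0.663 -0.04   0.1  ]
coupling_a [364. 181.  17.  26.] 0.85 [0.663 0.195 0.044]
gear_pump [393. 245.  23.  19.] 0.89 [ 0.7   -0.044  0.026]
bearing_6206 [400. 266.  33.  31.] 0.85 [ 0.705 -0.106  0.02 ]
grease_tin [273. 177.   2.  23.] 0.56 [0.427 0.26  0.028]
```

```bash
python3 - <<'E'
import cv2
a=cv2.imread('pics/scene0.png')[130:330,200:420]; b=cv2.imread('pics/side0.png')[140:340,270:470]
cv2.imwrite('pics/c0.png',cv2.hconcat([cv2.resize(a[:,:200],None,fx=2,fy=3,interpolation=2)[:600],cv2.resize(b,(400,600),interpolation=2)]))
E
```

```text
(no output)
```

View pics/c0.png

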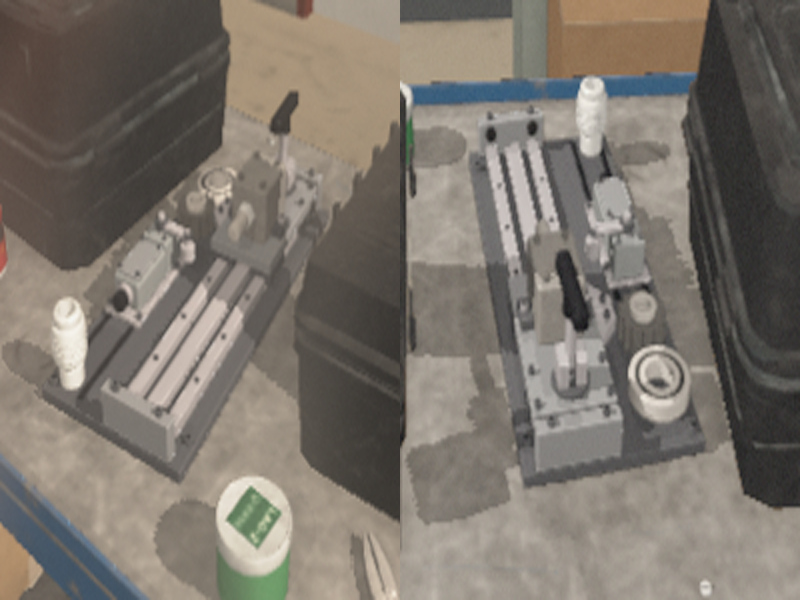

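View pics/side0.png

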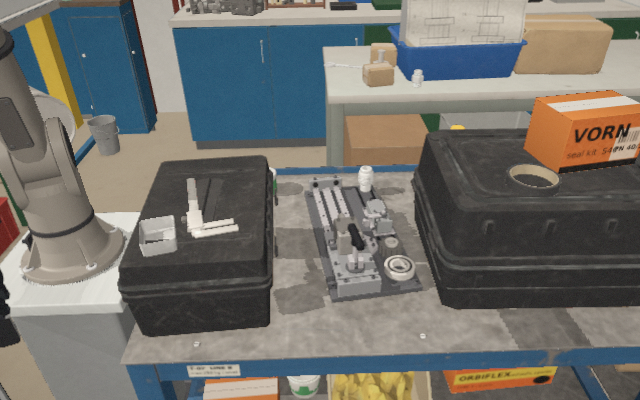

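The pictures show the base turned slightly, with the handle near side (356,240), the switch near (378,215), and the coupling beyond it. I'll compute the base corners next.

```bash
python3 - <<'E'
from h import *
S=[at_z('side',p,.012) for p in ((335,300),(422,288),(306,192),(372,187))]
print(np.round(S,3), np.linalg.norm(S[0]-S[1]),np.linalg.norm(S[0]-S[2]),np.linalg.norm(S[1]-S[3]))
for a,b in((0,2),(1,3),(0,1)): d=S[b]-S[a]; print(np.degrees(np.arctan2(d[1],d[0])))
C=[at_z('scene',p,.012) for p in ((290,289),(222,262))]; print(np.round(C,3),np.linalg.norm(C[0]-C[1]))
# handle bar ends, top z=.128, side crop (565,252),(578,325)
for p in ((565,255),(575,322)): print('bar',at_z('side',(270+(p[0]-400)/2,140+p[1]/3),.126))
for p in ((290,98),(281,128)): print('bar sc',at_z('scene',(200+p[0]/2,130+p[1]/3),.12))
# triangulate handle
o1,d1=ray('side',(356,236)); o2,d2=ray('scene',(342.5,168))
A=np.stack([d1,-d2],1); t=np.linalg.lstsq(A,o2-o1,rcond=None)[0]; print('tri',o1+t[0]*d1,o2+t[1]*d2)
for yaw in (-10,0,10,80,90,100,-80,-90,-100):
    for p in ((.61,-.14,.22),(.61,-.14,.12),(.63,.05,.14)):
        q=robot.inverse_kinematics(p,[180,0,yaw]); print(yaw,p,None if q is None else np.round(q))
E
```

```text
[[ 0.568 -0.187  0.012]
 [ 0.74  -0.163  0.012]
 [ 0.514  0.204  0.012]
 [ 0.687  0.218  0.012]] 0.17335065344729025 0.3945391022163891 0.38498889529382746
97.9128837003095
97.83181993946081
8.039845195670152
[[0.506 0.219 0.012]
 [0.678 0.245 0.012]] 0.17433709398555125
bar [ 0.60658036 -0.10316469  0.126     ]
bar [ 0.60979847 -0.17164626  0.126     ]
bar sc [ 0.6201475  -0.15671738  0.12      ]
bar sc [ 0.59631561 -0.09756343  0.12      ]
tri [ 0.61123271 -0.12810495  0.11830465] [ 0.60995909 -0.12850034  0.11761041]
-10 (0.61, -0.14, 0.22) [ 20.  28. -14.  76.   7.  77. -94.]
-10 (0.61, -0.14, 0.12) [ 20.  33. -12.  84.   7.  64. -94.]
-10 (0.63, 0.05, 0.14) [  11.   34.  -27.   81.   16.   69. -117.]
0 (0.61, -0.14, 0.22) [ 22.  29. -17.  76.   8.  77. -85.]
0 (0.61, -0.14, 0.12) [ 22.  33. -15.  84.   9.  65. -85.]
0 (0.63, 0.05, 0.14) [  11.   34.  -27.   81.   16.   69. -108.]
10 (0.61, -0.14, 0.22) [ 23.  29. -18.  76.   9.  77. -75.]
10 (0.61, -0.14, 0.12) [ 23.  33. -17.  84.  10.  65. -76.]
10 (0.63, 0.05, 0.14) [ 12.  35. -28.  81.  17.  69. -98.]
80 (0.61, -0.14, 0.22) 
[... 414 characters left out ...]
0.12) [ 32.  36. -31.  83.  19.  67.   7.]
100 (0.63, 0.05, 0.14) [ 22.  39. -46.  80.  28.  72. -16.]
-80 (0.61, -0.14, 0.22) [  13.   28.   -3.   76.    2.   76. -160.]
-80 (0.61, -0.14, 0.12) [  12.   32.   -1.   84.    0.   64. -159.]
-80 (0.63, 0.05, 0.14) [ -43.   46.   64.   83.  -41.   77. -146.]
-90 (0.61, -0.14, 0.22) [  13.   28.   -2.   76.    1.   76. -169.]
-90 (0.61, -0.14, 0.12) [  11.   32.    1.   84.   -1.   64. -168.]
-90 (0.63, 0.05, 0.14) [ 29.  46. -62.  80.  40.  78. 146.]
-100 (0.61, -0.14, 0.22) [ -25.   40.   64.   78.  -36.   84. -152.]
-100 (0.61, -0.14, 0.12) [ -26.   46.   64.   86.  -43.   75. -147.]
-100 (0.63, 0.05, 0.14) [ 29.  46. -62.  80.  40.  78. 136.]
```

```bash
python3 - <<'E'
from h import *
robot.move_to([.60,-.14,.30],[180,0,98]); 
tp=pose(); print(tp, np.round(vision.calibration('wrist')['T_tool_cam'],3)); save('wrist','w1.png')
for l,z in (('handle',.12),('roller',.038),('dog_flat',.038),('switch_pivot',.038),('lock_pin',.1)):
    for r in recognise(l,'wrist')[:2]: print(l,np.round(r['rect']),round(r['p'],2),np.round(at_z('wrist',r['rect'][:2],z,tp),3))
robot.move_to([.62,0.02,.30],[180,0,98]); 
tp=pose(); print(tp); save('wrist','w2.png'); 
for l,z in (('handle',.12),('roller',.038),('dog_flat',.038),('switch_pivot',.038),('lock_pin',.1)):
    for r in recognise(l,'wrist')[:2]: print(l,np.round(r['rect']),round(r['p'],2),np.round(at_z('wrist',r['rect'][:2],z,tp),3))
cv2.imwrite('pics/w12.png',cv2.vconcat([cv2.resize(cv2.imread(f'pics/w{i}.png'),(480,300),interpolation=3) for i in(1,2)]))
print(robot.current_time_s())
E
```

```text
(array([ 0.59939051, -0.14239169,  0.29973342]), array([-1.79939027e+02,  7.60234061e-02,  9.77870466e+01])) [[-0.001  0.966  0.258  0.067]
 [ 1.     0.001  0.     0.001]
 [ 0.     0.258 -0.966 -0.127]
 [ 0.     0.     0.     1.   ]]
handle [332. 165.  20.  86.] 0.8 [ 0.613 -0.128  0.12 ]
roller [414.   7.  65.  13.] 0.62 [0.675 0.027 0.038]
dog_flat [338. 103. 107. 204.] 0.97 [ 0.616 -0.075  0.038]
switch_pivot [416.  13.  66.  24.] 0.97 [0.679 0.021 0.038]
lock_pin [333. 166.  23.  80.] 0.71 [ 0.615 -0.132  0.1  ]
(array([0.62004898, 0.0202014 , 0.30000731]), array([-1.79998139e+02,  6.26346948e-02,  9.80542974e+01]))
handle [285. 317.  18.  70.] 0.71 [ 0.61  -0.121  0.12 ]
roller [365. 162.  51.  21.] 0.56 [0.675 0.03  0.038]
dog_flat [298. 262.  93. 182.] 0.67 [ 0.617 -0.1    0.038]
switch_pivot [373. 124.  64. 106.] 0.71 [0.677 0.071 0.038]
lock_pin [288. 316.  19.  68.] 0.81 [ 0.614 -0.134  0.1  ]
4.4417
```

View pics/w12.png

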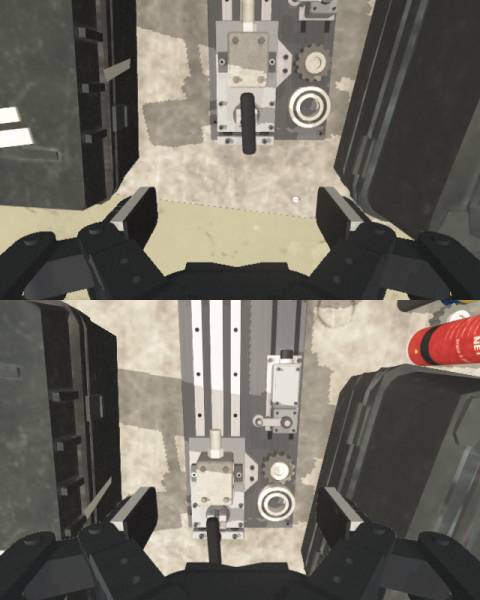

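w1 shows the handle bar at about (330,165) and the bearing and gear right of the sled. w2 shows the roller at about (344,163) and the pivot at about (380,162). I'll enlarge the second one.

```bash
python3 - <<'E'
import cv2
a=cv2.imread('pics/w2.png')[60:360,220:420]; b=cv2.imread('pics/w1.png')[30:230,250:450]
cv2.imwrite('pics/c2.png',cv2.hconcat([cv2.resize(a,None,fx=2,fy=2,interpolation=2),cv2.resize(b,(400,400),interpolation=2).copy() if 0 else cv2.copyMakeBorder(cv2.resize(b,(400,400),interpolation=2),0,200,0,0,0)]))
E
```

```text
(no output)
```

View pics/c2.png

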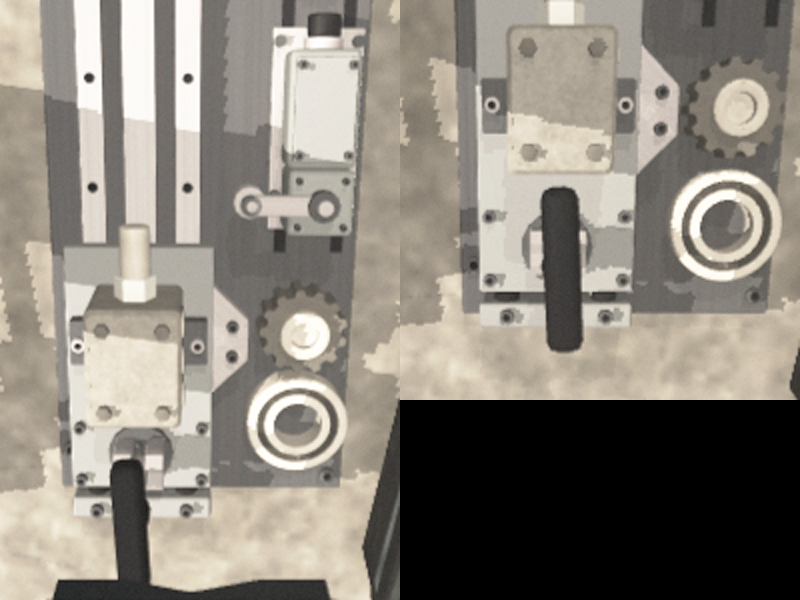

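```bash
python3 - <<'E'
from h import *
t1=(np.array([0.59939051, -0.14239169,  0.29973342]),[-179.939027,.076,97.787]); t2=(np.array([0.62004898, 0.0202014 , 0.30000731]),[-179.998,.0626,98.054])
f=lambda a,b:(220+a/2,60+b/2); g=lambda a,b:(250+(a-400)/2,30+b/2)
w2=lambda a,b,z:at_z('wrist',f(a,b),z,t2)[:2]; w1=lambda a,b,z:at_z('wrist',g(a,b),z,t1)[:2]
ro=w2(248,205,.044);pv=w2(323,205,.046);print('roller',ro,'pivot',pv,np.linalg.norm(ro-pv),np.degrees(np.arctan2(*(pv-ro)[::-1])))
for n,P in (('dog w2',[w2(247,322,.043),w2(247,358,.043)]),('dog w1',[w1(678,92,.043),w1(678,130,.043)])): print(n,P,np.linalg.norm(P[0]-P[1]),np.mean(P,0))
P=[w1(562,190,.128),w1(566,349,.128)]; print('bar',P,np.linalg.norm(P[0]-P[1]),np.mean(P,0),np.degrees(np.arctan2(*(P[0]-P[1])[::-1])))
# rail edges / holes
for a,b in (((46,60),(62,470)),((372,60),(341,485))): p,q=w2(*a,.012),w2(*b,.012); print('edge',p,q,np.degrees(np.arctan2(*(p-q)[::-1])))
for a,b in (((188,78),(188,188)),((89,78),(92,188))): p,q=w2(*a,.028),w2(*b,.028); print('holes',p,q,np.degrees(np.arctan2(*(p-q)[::-1])))
p,q=w1(490,216,.044),w1(623,216,.044); print('sled screws',p,q,np.degrees(np.arctan2(*(q-p)[::-1])))
E
```

```text
roller [0.65146824 0.02681926] pivot [0.69154193 0.03280745] 0.04051862667421023 8.498791814210238
dog w2 [array([ 0.66182033, -0.040042  ]), array([ 0.66533997, -0.06177214])] 0.0220133316366415 [ 0.66358015 -0.05090707]
dog w1 [array([ 0.66249286, -0.04125707]), array([ 0.66602101, -0.05972222])] 0.018799198047522395 [ 0.66425693 -0.05048964]
bar [array([ 0.60639796, -0.09331932]), array([ 0.61815484, -0.16087364])] 0.06856975170376603 [ 0.6122764  -0.12709648] 99.87264507448741
edge [0.52945563 0.08711996] [ 0.56224786 -0.16818381] 97.31922285823514
edge [0.71054144 0.11263105] [ 0.74538339 -0.15356826] 97.45686803525385
holes [0.6097545  0.08848528] [0.61805078 0.02916841] 97.9619536141328
holes [0.556554  0.0809984] [0.5643888  0.02161275] 97.51567968483205
sled screws [ 0.57447427 -0.11688815] [ 0.64499178 -0.10728136] 7.75779614153925
```

```bash
python3 - <<'E'
from h import *
x,y=.612,-.127
robot.move_to([x,y,.22],[180,0,98.5]); robot.pause(.2); f0=np.array(robot.current_contact_force()); print('f0',f0)
fingers.gripper_to(0.6,60)
print(robot.line_to([x,y,.122],velocity=.1,f_stop=8))
fingers.gripper_to(0.0,60); robot.pause(.2)
print('grip',robot.current_finger_gap(),robot.current_gripper_force(),pose(),np.array(robot.current_contact_force())-f0,robot.current_torque(),robot.current_time_s())
E
```

```text
f0 [-0.59212534 -0.19914895  0.28071616]
False
grip 0.1737920674716872 58.44626873731613 (array([ 0.61126723, -0.12727078,  0.12284087]), array([-1.79915878e+02,  3.33361550e-02,  9.84879304e+01])) [-3.73437658  0.34498658  5.15296561] [-0.10656892  0.90024682  0.03367353] 7.525
```

```bash
python3 - <<'E'
from h import *
x,y,z0=.6113,-.1272,.1225
robot.line_to([x,y,z0+.0215],velocity=.03)
print('lift',pose()[0],robot.current_contact_force())
for yw in (83,68,53,38,23,8):
    robot.move_to([x,y,z0+.0215],[180,0,yw]); print(yw,np.round(pose()[0],4),np.round(robot.current_contact_force(),1),np.round(robot.current_torque(),2))
print(robot.current_finger_gap(),robot.current_time_s()); save('side','s2.png')
E
```

```text
lift [ 0.61077229 -0.12727978  0.14334646] [  0.99369081  -0.80805352 -11.74368008]
83 [ 0.6112 -0.1272  0.1438] [ -0.6  -0.6 -10.6] [-0.24 -0.23 -0.04]
68 [ 0.6116 -0.1273  0.144 ] [  1.4  -1.5 -12. ] [-0.36 -0.34  0.01]
53 [ 0.6119 -0.1275  0.1442] [  2.9  -1.5 -12.3] [-0.48 -0.66 -0.02]
38 [ 0.6121 -0.1277  0.1443] [  2.7  -3.8 -10.9] [-0.72 -0.93 -0.01]
23 [ 0.6123 -0.1281  0.1444] [  4.2  -3.5 -12.2] [-0.87 -0.93  0.  ]
8 [ 0.6124 -0.1285  0.1444] [  4.5  -3.8 -10.3] [-0.96 -0.94  0.  ]
0.1759950103454491 10.4583
```

```bash
python3 - <<'E'
from h import *
x,y,z0=.612,-.128,.1225
robot.line_to([x,y,z0+.0135],velocity=.03)
print('down',np.round(robot.current_contact_force(),1),np.round(pose()[0],4))
fingers.gripper_to(0.3); robot.pause(.3)
print('open',np.round(robot.current_contact_force(),1),np.round(pose()[0],4),robot.current_finger_gap())
save('side','s3.png'); save('scene','sc3.png')
o=[]
for n,f,c in (('side','s3.png',(355,235)),('scene','sc3.png',(342,170))):
    a=cv2.imread('pics/'+f)[c[1]-50:c[1]+50,c[0]-50:c[0]+50]; o.append(cv2.resize(a,(400,400),interpolation=2))
cv2.imwrite('pics/c3.png',cv2.hconcat(o)); print(robot.current_time_s())
E
```

```text
down [ 2.3 -5.  -6. ] [ 0.6126 -0.1289  0.1369]
open [ 0.5 -0.1 -0.2] [ 0.612  -0.1276  0.1362] 0.30076252846564266
11.5917
```

View pics/c3.png

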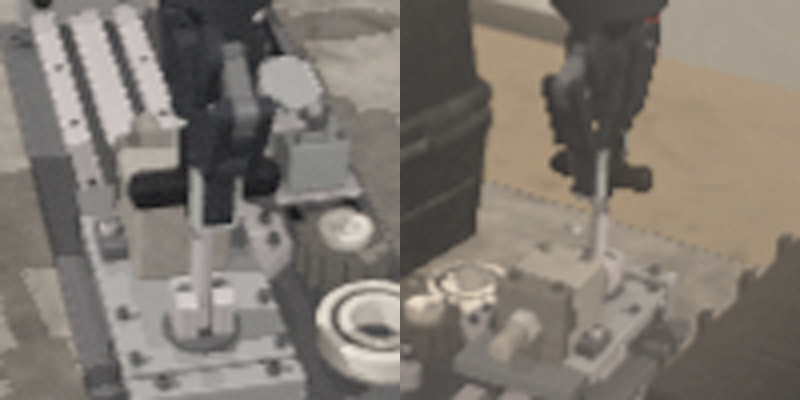

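The bar now lies across the rails, the pin is up and there is no force on the tool. Next I push the sled with the fingers caging the bar.

```bash
python3 - <<'E'
from h import *
fingers.gripper_to(0.22,20)
p0=np.array([.612,-.1276,.1365]); a=np.radians(7.7); u=np.array([-np.sin(a),np.cos(a),0])
for s in (.03,.06,.085,.100):
    print(s,robot.line_to(p0+u*s,velocity=.05,f_stop=30),np.round(robot.current_contact_force(),1),np.round(pose()[0],4),round(robot.current_torque()[2],2))
save('side','s4.png'); save('scene','sc4.png')
o=[]
for n,f,c in (('side','s4.png',(370,220)),('scene','sc4.png',(300,200))):
    im=cv2.imread('pics/'+f)[c[1]-50:c[1]+50,c[0]-50:c[0]+50]; o.append(cv2.resize(im,(400,400),interpolation=2))
cv2.imwrite('pics/c4.png',cv2.hconcat(o)); print(robot.current_time_s())
E
```

```text
0.03 False [ 0.8 -3.5 -2. ] [ 0.6078 -0.0979  0.1362] -0.0
0.06 False [ 1.  -1.8 -1.1] [ 0.6037 -0.0677  0.1364] -0.01
0.085 False [ 0.  -3.6 -1.6] [ 0.6005 -0.0438  0.1365] -0.02
0.1 False [ 0.1 -2.6 -2.3] [ 0.5984 -0.028   0.1365] -0.02
14.5417
```

View pics/c4.png

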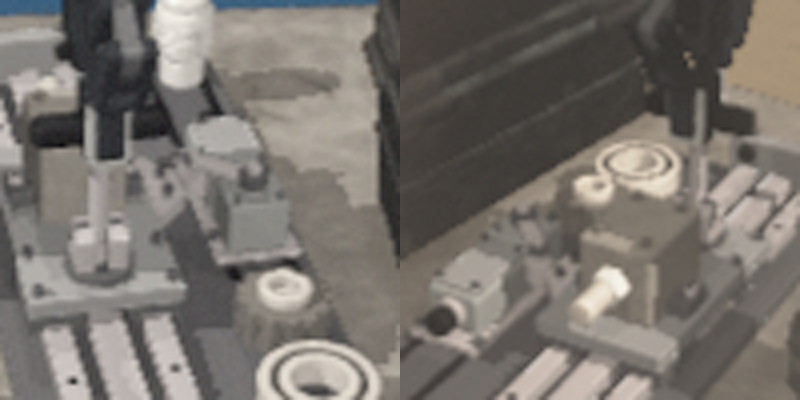

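The sled followed, the arm is swinging and the pin is still up. I'll back off and check from above.

```bash
python3 - <<'E'
from h import *
fingers.gripper_to(0.45); p=np.array(pose()[0]); p[2]=.30
robot.line_to(p,velocity=.15); robot.move_to([.60,-.04,.30],[180,0,8]); tp=pose(); print(tp,robot.current_time_s())
save('wrist','w5.png')
for l,z in (('handle',.134),('roller',.044),('switch_pivot',.038),('dog_flat',.043)):
    for r in recognise(l,'wrist')[:1]: print(l,np.round(r['rect']),round(r['p'],2),np.round(at_z('wrist',r['rect'][:2],z,tp),3))
E
```

```text
(array([ 0.59961942, -0.04151386,  0.29900373]), array([1.79967974e+02, 1.13124429e-01, 7.84934974e+00])) 16.3583
handle [303. 184.  18.  88.] 0.64 [ 0.597 -0.03   0.134]
roller [243.  82.  36.  48.] 0.95 [0.674 0.045 0.044]
switch_pivot [221.  74. 118.  56.] 0.69 [0.678 0.069 0.038]
dog_flat [242. 165. 170. 122.] 0.96 [0.587 0.039 0.043]
```

View pics/w5.png

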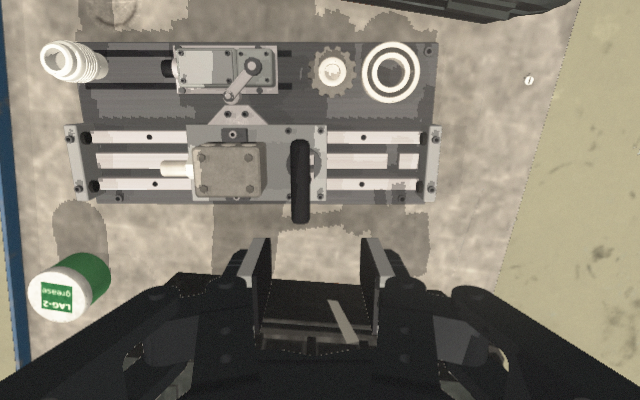

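The picture shows base +y to the left, the roller at about (232,98), the pivot at (252,66), and the dog top at about (237,106). The bar is across the rails at (301,181).

```bash
python3 - <<'E'
import cv2
a=cv2.imread('pics/w5.png')[45:145,180:300]
cv2.imwrite('pics/c5.png',cv2.resize(a,None,fx=6,fy=6,interpolation=2))
E
```

```text
(no output)
```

View pics/c5.png

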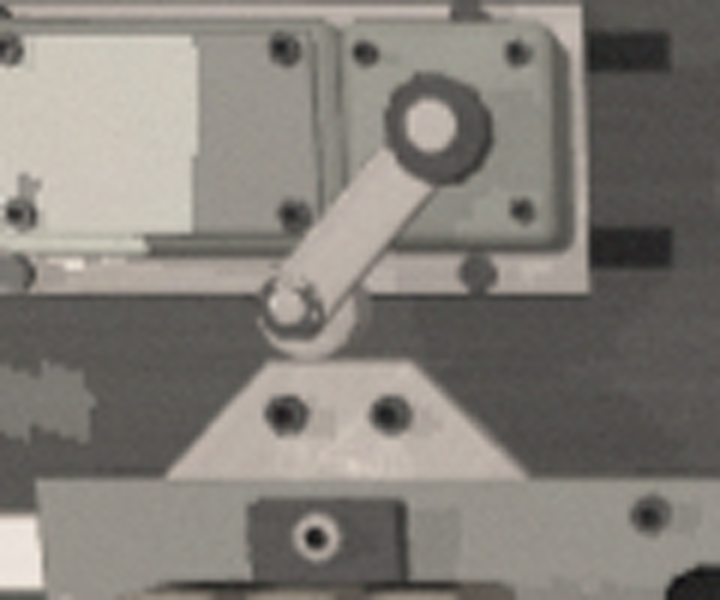

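```bash
python3 - <<'E'
from h import *
tp=([0.59961942, -0.04151386,  0.29900373],[179.967974,.1131,7.849])
a=np.radians(7.7); B=np.array([[np.cos(a),np.sin(a)],[-np.sin(a),np.cos(a)]])
w=lambda x,y,z:B@at_z('wrist',(180+x/6,45+y/6),z,tp)[:2]
for z in (.048,.055):
    d=w(432,125,z)-w(290,305,z); print(z,d,np.linalg.norm(d),np.arctan2(-d[1],d[0]))
f=[w(268,360,.043),w(412,360,.043)]; r=w(314,312,.038); print(f,f[0]-f[1],'roller-flat',r-(f[0]+f[1])/2, r-(f[0]+f[1])/2)
E
```

```text
0.048 [ 0.02905311 -0.02557692] 0.03870738853852067 0.7218524402898968
0.055 [ 0.02851426 -0.02510255] 0.0379894845853594 0.7218524402898974
[array([ 0.65036428, -0.02501315]), array([ 0.65040583, -0.05013328])] [-4.15512406e-05  2.51201338e-02] roller-flat [0.00809916 0.00519189] [0.00809916 0.00519189]
```

```bash
python3 - <<'E'
from h import *
print(robot.current_contact_force(),robot.current_time_s()); print(workorder.close_job())
E
```

```text
[-0.51741561  0.77899217 -0.28405417] 16.6083
the job is handed in; nothing more can be done
None
```

I handed the job in at 16.6 s. The pin rests up across the rails, and the roller stands on the flat about 5 mm from its middle. I measured the arm swing at about 0.72 rad, above the 0.68 trip point, and the gripper is clear; I have not seen the judge's verdict.

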